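# Find which way the canister lid unscrews

### The job

Slide the black grip of the metal keeper all the way to the open end of its track so that both canister lids are free. Then unlock the lid with the straight bar grip (not the round knob): nobody knows which way its quarter-turn thread goes, so try both ways, turn it the way it gives until it stops, and lift it straight out. Finish while still holding that lid upright and still in the gripper, a good 8 cm above the canister rim, with the keeper left open, the knob lid closed and the groceries standing where they were.

Things in the scene. Friction and masses are not known exactly. Their poses are not given: they have to be found in the camera images.
- caddy: Fixed plywood block 165 (x) by 300 (y) mm, 70 high, holding two upright fixed steel canisters side by side. Origin on the table midway between the canister axes, which are at own (0, +70) and (0, -70) mm; x points away from the robot at yaw 0, y left. A 20 mm thick rail runs along y at own x = -90 mm, its top 120 mm above the table.
- left_mouth (a point): Centre of the mouth, at rim height, of the canister at the caddy's own y = +70 mm. The other mouth is 140 mm from it along the caddy's -y. Canister outer radius 48 mm, wall 4 mm, rim 120 mm above the table.
- keeper (a joint): Travel (m) of the keeper along the caddy's +y: 0 locked, 0.070 open end (hard stop); starts at 0 to 0.012. Friction about 2 N; stays where left. An aluminium bar 16 by 160 mm on the rail, top 142 mm above the table, with two tongues 20 mm wide pointing to the canisters that, locked, overhang the lids' front edges by 14 mm, 4 mm above the discs. They are off the lids from about 0.050.
- keeper_grip (a point): Point in the keeper's upright black grip, 162 mm above the table; moves with the keeper. The grip is a block 24 mm (caddy x) by 16 mm (caddy y), rising from the bar's top (20 mm below this point) to 11 mm above this point. Locked, it stands in front of the canister at the caddy's y = -70 mm.
- bar_lid: The lid to open: loose, white, about 0.16 kg, on either canister (varies). Disc 100 mm across, 12 thick, with an upright bar grip on top 56 mm long (own x), 16 thick (y), 26 high. Origin: centre of the disc's underside, z up; 120 mm above the table when closed, bar top 158. Closed, its x lies along the caddy's x within 0.05 rad (either lid).
- bar_lid_stem (a point): Lowest point of the bar lid's stem, on its axis, 25 mm under its origin: a cross bar 68 by 14 mm, parallel to the bar grip, locks inside. Level quarter-turn thread: no rise on turning. One way (cw or ccw from above, varies, unseen) a hard stop comes within 0.15 rad; the other way it turns easily 1.13 rad to a hard stop, where (within 0.1 rad) it lifts straight out, and nowhere else.
- knob_lid: The other lid, on the other canister: the same disc and lock, but with a round knob 34 mm across and 26 mm high on top. Loose, must stay closed. Origin at the centre of the disc's underside, z up.
- oat_tub: Loose cardboard tub with white lid, 94 mm across, 130 mm high, on the table to the caddy's left. Origin at the centre of its underside.
- nut_jar: Loose jar with green cap, 70 mm across, 110 mm high, on the table to the caddy's right. Origin at the centre of its underside.
- carton: Loose upright carton 60 by 100 mm, 100 mm high, on the table behind the caddy. Origin at the centre of its underside.
Mind the look-alikes: they are no part of the job. What is shaped like the bar_lid but pink is not meant. What is shaped like the knob_lid but yellow is not meant.

How it is judged (in metres and radians):
On the way, in this order (a step that is already met when the one before it is completed fails the run):
1. the keeper is slid to the open end while the bar lid is still closed (value of joint keeper above 0.062 m and height (world z) of bar_lid below 0.13 m), for 0.2 s.
2. the bar lid is turned to its release, still down on its canister (angle between the x axis of bar_lid and the x axis of caddy, either way round above 0.8 rad and height (world z) of bar_lid below 0.135 m), for 0.1 s.
At the end, for the whole second after the job is handed in: The gripper holds the bar lid still and upright (within 0.3 rad), its underside at least 60 mm above the canister rim (180 mm above the table) and touching neither caddy nor other lid; the keeper is at its open end (beyond 58 mm of 70) and the knob lid is still on its canister (height (world z) of bar_lid above 0.18 m and angle between bar_lid's own z axis and vertical below 0.3 rad and contact force between the fingers and bar_lid above 1 N and contact force between bar_lid and caddy below 0.1 N and contact force between bar_lid and knob_lid below 0.1 N and linear speed of bar_lid below 0.03 m/s and value of joint keeper above 0.058 m and height (world z) of knob_lid below 0.13 m); the arm keeps its last pose, push and grip.
It fails at once if the round-knob lid comes off or is shifted (more than 15 mm) (distance of knob_lid from where it was at the start of the episode above 0.015 m).
It fails at once if the tub is pushed away (more than 30 mm) (distance of oat_tub from where it was at the start of the episode above 0.03 m).
It fails at once if the jar is pushed away (more than 30 mm) (distance of nut_jar from where it was at the start of the episode above 0.03 m).
It fails at once if the carton is pushed away (more than 30 mm) (distance of carton from where it was at the start of the episode above 0.03 m).
It also fails if it takes over 58 s, if anything falls off the work surface, if the arm or the gripper's body presses on something with over 40 N, if the wrist force passes 120 N, or if a joint passes its speed limit or range.

### The arm

A 7-joint arm with a two-finger parallel gripper is mounted at the origin on the work surface. World frame = base frame: x ahead of the robot, y to its left, z up, the work surface at z = 0. Lengths are in mm, angles in rad, forces in N, time in s.
With the tool pointing down it reaches from about 350 to 900 mm from the base axis. Payload 8.1 kg.
Tool frame: the origin (TCP) lies midway between the tips of the shut fingers; the grasp point (between the pads) lies r.hold_point_z behind it (r.hold_point_z is the distance from the TCP to the grasp point, in mm); z points along the fingers, y is the line along which they close (so a half turn about z gives the same grasp; the last joint's range is limited). The gripper opens to 92 mm and grips with 3 to 60 N. Pads are 19 mm wide; open, the fingers measure 130 mm over their backs; the gripper's body (75 mm by 190 mm) begins 47 mm behind the grasp point.
Start: joints at [1.21, 0.434, 0.025, 1.573, -0.012, 1.134, -0.075], TCP at [159.321, -604.366, 226.742] pointing down, gripper open.
Joint ranges: [-2.62, 2.62], [-0.44, 2.09], [-1.27, 1.32], [0.08, 2.57], [-1.32, 4.46], [0.12, 2], [-2.74, 2.74]. Speed limits (rad/s): [2.22, 2.22, 3.01, 3.01, 3.14, 3.14, 3.14].

### API

Orientations are given as a rotation vector (axis times angle).
In Python, from station import r, vision gives the robot as it stands.
- The arm moves only by the tool carry_out, never from a script. Its argument "rows" is a list of rows, each an object with "delta_rot": the turn, a rotation vector about the world's x, y, z as a fraction of full scale, a list of three; "slide": the shift along the world's x, y, z as a fraction of full scale, a list of three; "claw": the opening, from 0 (shut) to 1 (fully open). A call has 1 to 10 rows; each row shifts and turns the commanded pose from where the row before left it; what a row does not reach is not made up. Full scale, the value 1, is 0.02 m for a shift and 60 degrees for a turn. A row lasts 1/8 s, in which the tool goes at most 62.5 mm and 10.7 degrees, less where a joint would pass 70% of its speed; a pose out of reach is approached as far as the arm can. A call with a number of a shift or a turn outside -1 to 1 is refused whole. A call with a gripper value outside its range is refused whole. The fingers move at their own pace and stop on an object; "force" is the grip in N (left out, the last holds). Time passes only in rows, so rows that do not move let the fingers close. It gives the time, the measured TCP pose, the force, the opening and the grip force at its end, in the units of the state.
- r.sense(): the state, without advancing time (a new reading comes with each control period).
- vision.grab_frame(name): name is "scene" or "top" or "wrist"; returns the picture (400x640x3 uint8, blue, green, red); there is no depth.
- vision.camera_model(name): a dict with "vfov" (degrees; the focal length in pixels is half the picture's height over the tangent of half this angle, whatever the lens; pixels are square), "cx", "cy" (the principal point, pixels), "rvec" (rotation vector, rad) and "tvec" (3), from world to camera coordinates, as OpenCV has them. Camera axes: x right, y down, z forward; pixel columns grow to the right and rows downward; lengths in mm; the calibration is good to about 2 mm. A picture is of the moment at which its call begins: read the wrist's pose just before it. camera_model takes no time and is no camera call; for the wrist camera it gives the pose at the moment of the call.
- r.close_job(): hands the job in; it is judged then, once.
The state is a dict: "time": time; "qpos": joint angles; "joint_velocities": joint speeds; "tau": joint torques, N m; "tool_pos": TCP position; "ee_rot": TCP orientation; "wrist_force": force on the tool from outside, world axes, zero at the start; "moment": the same for the moment, N m; "opening": finger opening in mm; "grasp_force": force on a finger pad.
Only numpy, scipy, OpenCV 4.12 (cv2) and the standard library are available. Lean on these libraries where they do the work, as an engineer would, in place of code of your own. Each camera call takes 0.05 s, during which the arm holds its last target. There are 200 camera calls.

## Working session

There is one attempt and no reset: what is moved stays moved. The work goes in short steps, Python scripts to look and compute and a tool call to move; the robot and the scene stay as the last step left them, time stands still between calls to the robot, and variables do not carry over. Pictures are saved under pics/ and viewed, at most 10 in all, crops included, and the job is handed in when it is done.

Besides the shell and the picture viewer there is one more tool, called as name(argument=value, ...) on one line, values as JSON. carry_out: Moves the arm, as the interface text tells. Shift numbers are shares of 0.02 m and turn numbers shares of 60 degrees, none past 1 either way. Its arguments: {"type":"object","properties":{"rows":{"type":"array","items":{"type":"object","properties":{"delta_rot":{"type":"array","items":{"type":"number"}},"slide":{"type":"array","items":{"type":"number"}},"claw":{"type":"number"}}}},"force":{"type":"number"}},"required":["rows"]}

```bash
mkdir -p pics; ls; cat > h.py <<'E'
import numpy as np, cv2
from station import r, vision
def cam(n):
    m=vision.camera_model(n); f=200/np.tan(np.radians(m['vfov'])/2)
    R=cv2.Rodrigues(np.array(m['rvec'],float))[0]; t=np.array(m['tvec'],float)
    return f,m['cx'],m['cy'],R,t,m
def ray(c,u,v,z):
    f,cx,cy,R,t,_=c; d=R.T@np.array([(u-cx)/f,(v-cy)/f,1]); o=-R.T@t
    return o+d*(z-o[2])/d[2]
def proj(c,p):
    f,cx,cy,R,t,_=c; q=R@np.array(p,float)+t; return f*q[0]/q[2]+cx,f*q[1]/q[2]+cy
E
python3 - <<'E'
from h import *
s=r.sense(); print(s, r.hold_point_z)
for n in ('top','scene'):
    c=cam(n); print(n,c[5],-c[3].T@c[4]); cv2.imwrite(f'pics/{n}0.png',vision.grab_frame(n))
E
```

```text
pics
{'time': 0.0, 'qpos': array([ 1.21039905,  0.43525479,  0.02497404,  1.57408564, -0.01160021,
        1.13398377, -0.07509245]), 'joint_velocities': array([ 2.99347732e-04, -9.80897728e-04, -1.30160141e-04, -5.59783694e-05,
       -3.73312616e-05, -1.62906547e-03, -1.61879014e-03]), 'tau': array([-6.41357528e-04, -6.67850661e+01,  9.84807909e-01, -3.14467871e+01,
       -6.05798140e-02,  4.29831748e-02,  1.67193812e-04]), 'tool_pos': array([ 159.16097641, -603.8746824 ,  225.92964802]), 'ee_rot': array([-3.11400758e+00, -4.03529194e-01,  5.44481624e-04]), 'wrist_force': array([ 1.02403792, -0.27426588, -0.81849341]), 'moment': array([-0.05932324, -0.0087124 , -0.0281815 ]), 'grasp_force': 0.0, 'opening': 91.56640158628365} 18.8
top {'vfov': 52.404512338010136, 'cx': 317.4425990023587, 'cy': 200.81277062498955, 'rvec': array([ 2.16620583, -2.15924716,  0.08734479]), 'tvec': array([  46.18578567,  595.04052283, 1081.70234955])} [ 485.97628834   28.52464878 1135.47334412]
scene {'vfov': 46.03512635804705, 'cx': 318.664109528263, 'cy': 209.1963083607357, 'rvec': array([ 1.85736533,  1.3278971 , -0.65462155]), 'tvec': array([-255.10225833, -218.92452653, 1797.6538372 ])} [1570.94212429 -297.7499109   887.72195062]
```

View pics/top0.png

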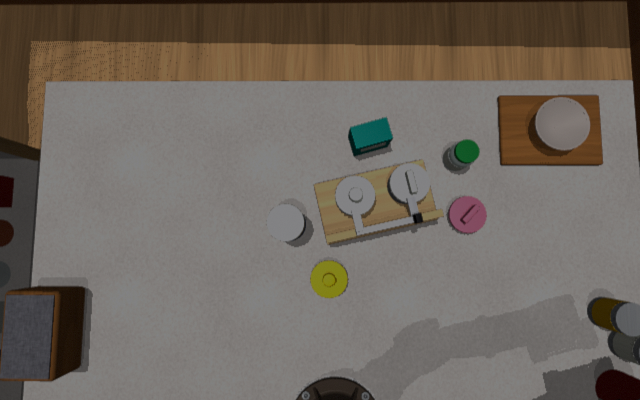

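View pics/scene0.png

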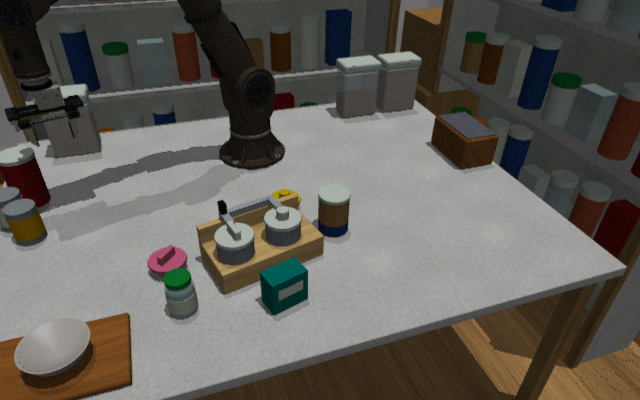

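The top view shows the caddy at about (378,202). The white bar lid is at (410,183) on the right canister, and the white knob lid is at (355,196). The black grip is at (418,218). Look-alikes are the pink bar lid at (467,214) and the yellow knob lid at (329,279), both lying on the table. The lid I want is the white one with the bar, at (410,183). I'll confirm that in an enlarged crop and measure.

```bash
python3 - <<'E'
from h import *
im=cv2.imread('pics/top0.png'); 
cr=cv2.resize(im[140:260,300:460],None,fx=5,fy=5,interpolation=cv2.INTER_CUBIC); cv2.imwrite('pics/crop0.png',cr)
c=cam('top')
for n,u,v,z in [('bar',411,181,158),('knob',355.5,195,158),('grip',418,218,173)]: print(n,ray(c,u,v,z))
hsv=cv2.cvtColor(im,cv2.COLOR_BGR2HSV)
m=((hsv[...,2]<45)).astype(np.uint8); m[:200]=0;m[235:]=0;m[:,:405]=0;m[:,430:]=0
n,l,s,ce=cv2.connectedComponentsWithStats(m); print(s,ce)
E
```

```text
bar [ 630.94261932 -180.33192209  158.        ]
knob [596.57985282 -46.09795581 158.        ]
grip [ 540.57202114 -191.95939681  173.        ]
[[     0      0    640    400 255919]
 [   413    213     10     11     81]] [[319.46904294 199.49414072]
 [417.30864198 218.01234568]]
```

View pics/crop0.png

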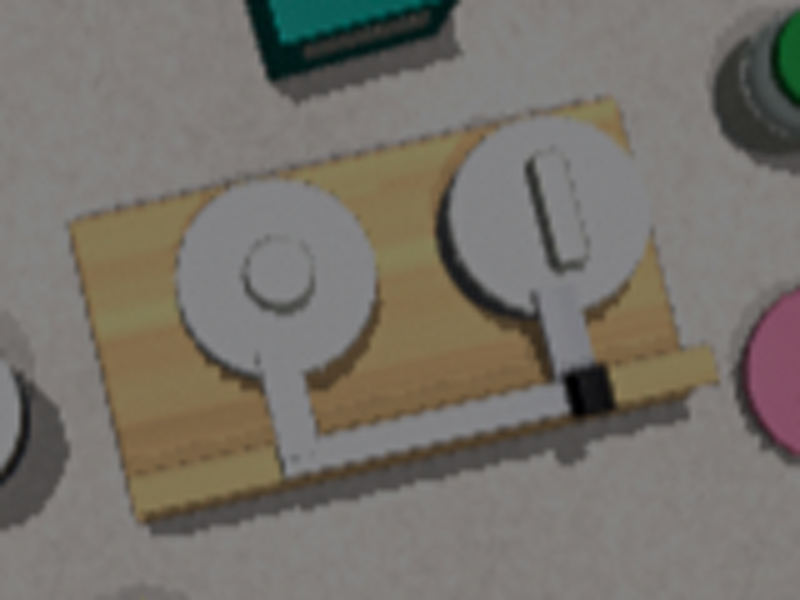

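The crop confirms it: the white disc with the straight bar, crop centre about (557,210), is the target. The knob lid is at (278,275) and the black grip at (590,390). Next I'll work out the poses.

```bash
python3 - <<'E'
from h import *
c=cam('top'); X=lambda u,v,z: ray(c,300+(u+.5)/5-.5,140+(v+.5)/5-.5,z)[:2]
bl,br=X(70,220,70),X(613,98,70); d=bl-br; print('back edge',d,np.linalg.norm(d),np.degrees(np.arctan2(-d[0],d[1])))
k,b=X(277,278,132),X(546,217,132); d=k-b; print('discs',k,b,np.linalg.norm(d),np.degrees(np.arctan2(-d[0],d[1])))
p,q=X(549,151,158),X(574,265,158); e=p-q; print('bar',(p+q)/2,np.linalg.norm(e),np.degrees(np.arctan2(e[1],e[0])), 'knob',X(281,271,158))
g=X(590,391,173);print('grip',g)
# disc contours, bright low-sat
im=cv2.imread('pics/top0.png');hsv=cv2.cvtColor(im,cv2.COLOR_BGR2HSV)
s=r.sense(); Rm=cv2.Rodrigues(s['ee_rot'])[0]; print('tool y',Rm[:,1],'x',Rm[:,0])
yaw=np.arctan2(-d[0],d[1]); ex=np.array([np.cos(yaw),np.sin(yaw)]);ey=np.array([-ex[1],ex[0]])
o=(k+b)/2; print('o',o,'grip own',(g-o)@ex,(g-o)@ey)
c2=cam('scene')
for z,P in ((173,g),(158,(p+q)/2)): print('scene proj',proj(c2,[*P,z]))
E
```

```text
back edge [-65.70155136 287.51227006] 294.92371774203804 12.872058656784468
discs [599.01992476 -46.84173434] [ 629.77724681 -180.3546541 ] 137.00989964877132 12.972877135685415
bar [ 630.53738396 -182.47569389] 56.74397816097995 11.187614892982822 knob [599.50031363 -46.83695947]
grip [ 541.04149854 -191.0286975 ]
tool y [ 0.25481067 -0.96698992 -0.00141873] x [ 9.66990847e-01  2.54811084e-01 -1.16575494e-04]
o [ 614.39858579 -113.59819422] grip own -88.86711004455813 -58.98628518889305
scene proj (np.float64(222.02749715437398), np.float64(201.4843168811725))
scene proj (np.float64(232.38218516719596), np.float64(225.44147244178154))
```

carry_out(rows=[{"slide": [0.95,1,0],"delta_rot": [0,0,-0.03],"claw": 1},{"slide": [0.95,1,0],"delta_rot": [0,0,0],"claw": 1},{"slide": [0.95,1,0],"delta_rot": [0,0,0],"claw": 1},{"slide": [0.95,1,0],"delta_rot": [0,0,0],"claw": 1},{"slide": [0.95,1,0],"delta_rot": [0,0,0],"claw": 1},{"slide": [0.95,1,0],"delta_rot": [0,0,0],"claw": 1},{"slide": [0.95,1,0],"delta_rot": [0,0,0],"claw": 1},{"slide": [0.95,1,0],"delta_rot": [0,0,0],"claw": 1},{"slide": [0.95,1,0],"delta_rot": [0,0,0],"claw": 1},{"slide": [0.95,1,0],"delta_rot": [0,0,0],"claw": 1}])

```text
time: 1.35
tool_pos: [349.7, -403.5, 226.4]
ee_rot: [-3.121, -0.355, 0.001]
wrist_force: [0.6, 0.0, 0.4]
opening: 91.7
grasp_force: 0.0
```

carry_out(rows=[{"slide": [0.95,1,0],"delta_rot": [0,0,0],"claw": 1},{"slide": [0.95,1,0],"delta_rot": [0,0,0],"claw": 1},{"slide": [0.95,1,0],"delta_rot": [0,0,0],"claw": 1},{"slide": [0.95,1,0],"delta_rot": [0,0,0],"claw": 1},{"slide": [0.95,1,0],"delta_rot": [0,0,0],"claw": 1},{"slide": [0.95,1,0],"delta_rot": [0,0,0],"claw": 1},{"slide": [0.95,1,0],"delta_rot": [0,0,0],"claw": 1},{"slide": [0.95,1,0],"delta_rot": [0,0,0],"claw": 1},{"slide": [0.95,0.5,0],"delta_rot": [0,0,0],"claw": 1},{"slide": [0,0,0],"delta_rot": [0,0,0],"claw": 1}])

```text
time: 2.6
tool_pos: [521.6, -233.5, 226.4]
ee_rot: [-3.121, -0.358, -0.0]
wrist_force: [-0.3, -0.3, -0.2]
opening: 92.1
grasp_force: 0.0
```

carry_out(rows=[{"slide": [0.45,1,0],"delta_rot": [0,0,0],"claw": 1},{"slide": [0.5,1,0],"delta_rot": [0,0,0],"claw": 1},{"slide": [0,0.1,0],"delta_rot": [0,0,0],"claw": 1},{"slide": [0,0,0],"delta_rot": [0,0,0],"claw": 1}])

```text
time: 3.1
tool_pos: [538.5, -193.8, 226.6]
ee_rot: [3.121, 0.353, -0.001]
wrist_force: [-1.0, -0.4, -0.0]
opening: 91.4
grasp_force: 0.0
```

```bash
python3 - <<'E'
from h import *
c=cam('wrist'); im=vision.grab_frame('wrist'); cv2.imwrite('pics/w1.png',im)
s=r.sense();print(s['tool_pos'],'cam',-c[3].T@c[4])
print('pred grip',proj(c,[540.5,-191.5,173]),'bar',proj(c,[630,-182,158]))
E
```

```text
[ 538.52972532 -194.04321888  226.67633082] cam [ 614.79836275 -176.0470552   385.33410002]
pred grip (np.float64(315.12110351558914), np.float64(214.5557584218843)) bar (np.float64(328.9648256237628), np.float64(99.24915311590318))
```

View pics/w1.png

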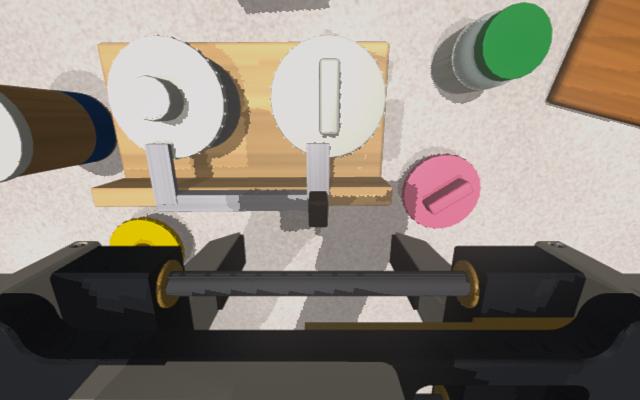

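The wrist view shows the black grip top at about (318,217) and the bar lid's grip at (329,97). Both are within 3 px of prediction, so I'll go down on the keeper grip.

carry_out(rows=[{"slide": [0.08,0.05,-1],"delta_rot": [0,0,0],"claw": 1},{"slide": [0,0,-1],"delta_rot": [0,0,0],"claw": 1},{"slide": [0,0,-1],"delta_rot": [0,0,0],"claw": 1},{"slide": [0,0,-0.9],"delta_rot": [0,0,0],"claw": 1},{"slide": [0,0,0],"delta_rot": [0,0,0],"claw": 0},{"slide": [0,0,0],"delta_rot": [0,0,0],"claw": 0},{"slide": [0,0,0],"delta_rot": [0,0,0],"claw": 0},{"slide": [0,0,0],"delta_rot": [0,0,0],"claw": 0},{"slide": [0,0,0],"delta_rot": [0,0,0],"claw": 0}], force=15)

```text
time: 4.28
tool_pos: [541.0, -191.4, 149.1]
ee_rot: [3.121, 0.355, 0.001]
wrist_force: [-0.9, 0.4, 0.1]
opening: 46.2
grasp_force: 0.0
```

carry_out(rows=[{"slide": [0,0,0],"delta_rot": [0,0,0],"claw": 0},{"slide": [0,0,0],"delta_rot": [0,0,0],"claw": 0},{"slide": [0,0,0],"delta_rot": [0,0,0],"claw": 0},{"slide": [0,0,0],"delta_rot": [0,0,0],"claw": 0},{"slide": [0,0,0],"delta_rot": [0,0,0],"claw": 0}])

```text
time: 4.9
tool_pos: [541.0, -191.7, 148.7]
ee_rot: [3.121, 0.354, 0.0]
wrist_force: [0.7, -2.4, -0.2]
opening: 15.9
grasp_force: 15.0
```

carry_out(rows=[{"slide": [-0.09,0.39,0],"delta_rot": [0,0,0],"claw": 0},{"slide": [-0.09,0.39,0],"delta_rot": [0,0,0],"claw": 0},{"slide": [-0.09,0.39,0],"delta_rot": [0,0,0],"claw": 0},{"slide": [-0.09,0.39,0],"delta_rot": [0,0,0],"claw": 0},{"slide": [-0.09,0.39,0],"delta_rot": [0,0,0],"claw": 0},{"slide": [-0.09,0.39,0],"delta_rot": [0,0,0],"claw": 0},{"slide": [-0.09,0.39,0],"delta_rot": [0,0,0],"claw": 0},{"slide": [0,0,0],"delta_rot": [0,0,0],"claw": 0}])

```text
time: 5.9
tool_pos: [527.8, -135.3, 148.7]
ee_rot: [-3.12, -0.357, 0.001]
wrist_force: [-2.0, 0.9, 1.0]
opening: 15.6
grasp_force: 15.0
```

carry_out(rows=[{"slide": [-0.04,0.15,0],"delta_rot": [0,0,0],"claw": 0},{"slide": [0,0,0],"delta_rot": [0,0,0],"claw": 0}])

```text
time: 6.15
tool_pos: [527.6, -134.3, 148.7]
ee_rot: [3.121, 0.354, 0.0]
wrist_force: [0.1, -3.3, -0.9]
opening: 15.6
grasp_force: 15.0
```

carry_out(rows=[{"slide": [-0.04,0.15,0],"delta_rot": [0,0,0],"claw": 0},{"slide": [0,0,0],"delta_rot": [0,0,0],"claw": 0},{"slide": [-0.02,0.1,0],"delta_rot": [0,0,0],"claw": 0},{"slide": [0,0,0],"delta_rot": [0,0,0],"claw": 0}])

```text
time: 6.65
tool_pos: [527.6, -134.2, 148.8]
ee_rot: [3.117, 0.347, 0.004]
wrist_force: [6.6, -17.0, -8.8]
opening: 16.3
grasp_force: 15.0
```

Hard stop reached after about 58 mm of travel. I'll back off the push, release, rise, and go over the bar lid.

carry_out(rows=[{"slide": [0.05,-0.2,0],"delta_rot": [0,0,0],"claw": 0},{"slide": [0,0,0],"delta_rot": [0,0,0],"claw": 0},{"slide": [0,0,0],"delta_rot": [0,0,0],"claw": 1},{"slide": [0,0,0],"delta_rot": [0,0,0],"claw": 1},{"slide": [0,0,0],"delta_rot": [0,0,0],"claw": 1},{"slide": [0,0,0.8],"delta_rot": [0,0,0],"claw": 1},{"slide": [0,0,1],"delta_rot": [0,0,0],"claw": 1},{"slide": [0,0,1],"delta_rot": [0,0,0],"claw": 1},{"slide": [0,0,0],"delta_rot": [0,0,0],"claw": 1}])

```text
time: 7.78
tool_pos: [528.6, -132.8, 207.1]
ee_rot: [3.12, 0.355, 0.006]
wrist_force: [-0.5, 0.2, -0.8]
opening: 81.1
grasp_force: 0.0
```

carry_out(rows=[{"slide": [1,-0.5,0],"delta_rot": [0,0,0],"claw": 1},{"slide": [1,-0.5,0],"delta_rot": [0,0,0],"claw": 1},{"slide": [1,-0.5,0],"delta_rot": [0,0,0],"claw": 1},{"slide": [1,-0.5,0],"delta_rot": [0,0,0],"claw": 1},{"slide": [1,-0.4,0],"delta_rot": [0,0,0],"claw": 1},{"slide": [0,0,0],"delta_rot": [0,0,0],"claw": 1}])

```text
time: 8.52
tool_pos: [627.8, -181.1, 203.8]
ee_rot: [-3.121, -0.354, 0.001]
wrist_force: [-1.2, -1.1, -0.8]
opening: 91.7
grasp_force: 0.0
```

```bash
python3 - <<'E'
from h import *
s=r.sense();print(s['tool_pos'],s['ee_rot'],s['wrist_force'])
c=cam('scene');im=vision.grab_frame('scene'); im2=vision.grab_frame('wrist')
cr=cv2.resize(im[170:290,180:340],None,fx=3,fy=3,interpolation=cv2.INTER_CUBIC)
cv2.imwrite('pics/s2.png',np.hstack([cr[:, :480],cv2.resize(im2,(320,200))[:, :].repeat(1,0) if 0 else cv2.copyMakeBorder(cv2.resize(im2,(320,200)),0,160,0,0,cv2.BORDER_CONSTANT)]))
E
```

```text
[ 627.80708185 -181.10005813  203.78688938] [-3.12129222e+00 -3.53946820e-01  1.06192372e-03] [-1.20520127 -1.11876207 -0.81131457]
```

View pics/s2.png

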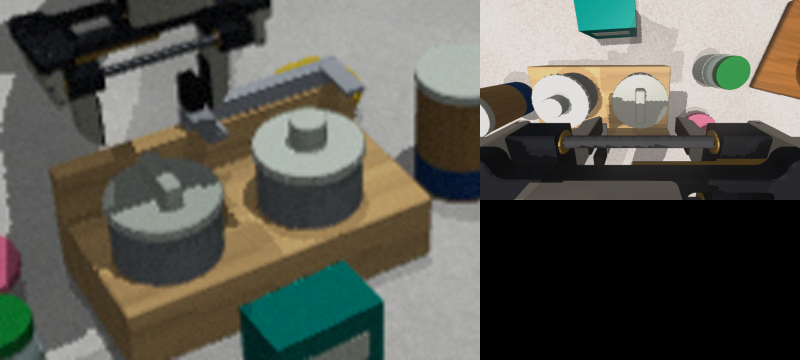

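The scene crop shows the keeper moved fully left, with its tongues off both lids and the knob lid seated at (308,145). In the wrist inset the bar lid at (640,95) lies midway between the fingers. I'll go down on the bar.

carry_out(rows=[{"slide": [0.12,-0.03,-0.9],"delta_rot": [0,0,0],"claw": 1},{"slide": [0,0,-0.9],"delta_rot": [0,0,0],"claw": 1},{"slide": [0,0,-0.9],"delta_rot": [0,0,0],"claw": 1},{"slide": [0,0,-0.6],"delta_rot": [0,0,0],"claw": 1},{"slide": [0,0,0],"delta_rot": [0,0,0],"claw": 1},{"slide": [0,0,0],"delta_rot": [0,0,0],"claw": 0},{"slide": [0,0,0],"delta_rot": [0,0,0],"claw": 0},{"slide": [0,0,0],"delta_rot": [0,0,0],"claw": 0},{"slide": [0,0,0],"delta_rot": [0,0,0],"claw": 0},{"slide": [0,0,0],"delta_rot": [0,0,0],"claw": 0}], force=25)

```text
time: 9.88
tool_pos: [629.7, -181.4, 138.8]
ee_rot: [3.121, 0.355, 0.0]
wrist_force: [0.6, -1.0, 0.6]
opening: 46.3
grasp_force: 0.0
```

carry_out(rows=[{"slide": [0,0,0],"delta_rot": [0,0,0],"claw": 0},{"slide": [0,0,0],"delta_rot": [0,0,0],"claw": 0},{"slide": [0,0,0],"delta_rot": [0,0,0],"claw": 0},{"slide": [0,0,0],"delta_rot": [0,0,0],"claw": 0},{"slide": [0,0,0],"delta_rot": [0,0,0],"claw": 0}])

```text
time: 10.5
tool_pos: [629.7, -181.4, 138.7]
ee_rot: [3.121, 0.355, 0.0]
wrist_force: [0.3, 0.3, -0.7]
opening: 15.6
grasp_force: 25.0
```

```bash
python3 - <<'E'
from h import *
s=r.sense();print(s['tool_pos'],s['ee_rot'],s['wrist_force'],s['moment'],s['opening'],s['grasp_force'],s['qpos'])
E
```

```text
[ 629.72693437 -181.43200055  138.7301854 ] [3.12143000e+00 3.54585199e-01 1.44784602e-05] [ 0.26645663  0.30912536 -0.66081074] [-0.07793589  0.01908398  0.00367525] 15.558157207436484 24.99990463256836 [ 0.30859149  0.56845735 -0.16806311  1.58300796  0.10737474  0.99914345
 -1.23624643]
```

carry_out(rows=[{"slide": [0,0,0],"delta_rot": [0,0,0.06],"claw": 0},{"slide": [0,0,0],"delta_rot": [0,0,0.06],"claw": 0},{"slide": [0,0,0],"delta_rot": [0,0,0.06],"claw": 0},{"slide": [0,0,0],"delta_rot": [0,0,0.04],"claw": 0},{"slide": [0,0,0],"delta_rot": [0,0,0],"claw": 0}])

```text
time: 11.12
tool_pos: [629.7, -181.4, 138.7]
ee_rot: [-3.06, -0.711, -0.0]
wrist_force: [0.1, -0.8, -0.1]
opening: 16.3
grasp_force: 25.0
```

```bash
python3 - <<'E'
from h import *
s=r.sense();R=cv2.Rodrigues(s['ee_rot'])[0];print(np.degrees(np.arctan2(R[1,0],R[0,0])),s['tool_pos'],s['wrist_force'],s['moment'],s['opening'])
E
```

```text
26.154850463640873 [ 629.7138654  -181.37888518  138.73277248] [ 0.10234068 -0.75495231 -0.05981834] [0.05197476 0.07065302 0.01393717] 16.260588069963465
```

It gives freely counter-clockwise: 13° with almost no moment. Continuing that way.

carry_out(rows=[{"slide": [0,0,0],"delta_rot": [0,0,0.1],"claw": 0},{"slide": [0,0,0],"delta_rot": [0,0,0.1],"claw": 0},{"slide": [0,0,0],"delta_rot": [0,0,0.1],"claw": 0},{"slide": [0,0,0],"delta_rot": [0,0,0.1],"claw": 0},{"slide": [0,0,0],"delta_rot": [0,0,0.1],"claw": 0},{"slide": [0,0,0],"delta_rot": [0,0,0.1],"claw": 0},{"slide": [0,0,0],"delta_rot": [0,0,0.1],"claw": 0},{"slide": [0,0,0],"delta_rot": [0,0,0.1],"claw": 0},{"slide": [0,0,0],"delta_rot": [0,0,0],"claw": 0}])

```text
time: 12.25
tool_pos: [630.2, -182.5, 138.9]
ee_rot: [2.507, 1.891, 0.0]
wrist_force: [1.7, -3.5, -0.4]
opening: 15.7
grasp_force: 25.0
```

```bash
cat > st.py <<'E'
from h import *
s=r.sense();R=cv2.Rodrigues(s['ee_rot'])[0];print(s['time'],np.degrees(np.arctan2(R[1,0],R[0,0])),s['tool_pos'],s['wrist_force'],s['moment'],s['opening'],s['grasp_force'],s['qpos'][6])
E
python3 st.py
```

```text
12.25 74.03615540887596 [ 630.17662796 -182.51021588  138.88751332] [ 1.66547266 -3.49400315 -0.38510875] [-0.84699484 -0.58226821 -0.01861329] 15.671282709786752 25.00025600194931 -0.3112248128134686
```

carry_out(rows=[{"slide": [0,0,0],"delta_rot": [0,0,0.05],"claw": 0},{"slide": [0,0,0],"delta_rot": [0,0,0.04],"claw": 0},{"slide": [0,0,0],"delta_rot": [0,0,0],"claw": 0}])

```text
time: 12.62
tool_pos: [630.9, -182.2, 139.1]
ee_rot: [2.416, 2.004, 0.002]
wrist_force: [5.2, -3.3, -2.7]
opening: 15.7
grasp_force: 25.0
```

```bash
python3 st.py
```

```text
12.625 79.35842321492781 [ 630.91832245 -182.20967334  139.09075841] [ 5.17823466 -3.34180916 -2.67822413] [-0.79413821 -1.37400035 -0.12520547] 15.68588466726576 25.025044977664948 -0.2307473442026304
```

carry_out(rows=[{"slide": [0,0,0],"delta_rot": [0,0,0.04],"claw": 0},{"slide": [0,0,0],"delta_rot": [0,0,0],"claw": 0}])

```text
time: 12.88
tool_pos: [631.4, -182.0, 139.2]
ee_rot: [2.374, 2.054, 0.004]
wrist_force: [6.6, -2.8, -3.0]
opening: 15.6
grasp_force: 25.2
```

```bash
python3 st.py
```

```text
12.875 81.73028841267774 [ 631.41488743 -181.99741612  139.24042784] [ 6.57104432 -2.77421334 -2.98193054] [-0.68663941 -1.74858083 -0.44822805] 15.630075409933987 25.247352719306946 -0.19478749054863903
```

Moment is rising at about 80°, so this is the release stop. Relax slightly and lift gently.

carry_out(rows=[{"slide": [0,0,0],"delta_rot": [0,0,-0.02],"claw": 0},{"slide": [0,0,0.2],"delta_rot": [0,0,0],"claw": 0},{"slide": [0,0,0.2],"delta_rot": [0,0,0],"claw": 0},{"slide": [0,0,0.2],"delta_rot": [0,0,0],"claw": 0},{"slide": [0,0,0],"delta_rot": [0,0,0],"claw": 0}], force=35)

```text
time: 13.5
tool_pos: [629.4, -180.9, 150.7]
ee_rot: [-2.395, -2.032, 0.001]
wrist_force: [0.3, -1.4, -0.7]
opening: 15.7
grasp_force: 35.0
```

```bash
python3 st.py
```

```text
13.5 80.64597576540051 [ 629.41207039 -180.94177681  150.69611516] [ 0.25165727 -1.35160269 -0.65415642] [-0.10854858 -0.2301692  -0.02487198] 15.741890391359252 34.999637603759766 -0.20631605861062555
```

carry_out(rows=[{"slide": [0,0,0.5],"delta_rot": [0,0,0],"claw": 0},{"slide": [0,0,0.5],"delta_rot": [0,0,0],"claw": 0},{"slide": [0,0,0.5],"delta_rot": [0,0,0],"claw": 0},{"slide": [0,0,0.5],"delta_rot": [0,0,0],"claw": 0},{"slide": [0,0,0.5],"delta_rot": [0,0,0],"claw": 0},{"slide": [0,0,0.5],"delta_rot": [0,0,0],"claw": 0},{"slide": [0,0,0.5],"delta_rot": [0,0,0],"claw": 0},{"slide": [0,0,0.5],"delta_rot": [0,0,0],"claw": 0},{"slide": [0,0,0.5],"delta_rot": [0,0,0],"claw": 0},{"slide": [0,0,0],"delta_rot": [0,0,0],"claw": 0}])

```text
time: 14.75
tool_pos: [630.3, -181.4, 241.8]
ee_rot: [2.392, 2.035, 0.002]
wrist_force: [0.6, 0.3, -1.8]
opening: 15.9
grasp_force: 35.0
```

carry_out(rows=[{"slide": [0,0,0],"delta_rot": [0,0,0],"claw": 0},{"slide": [0,0,0],"delta_rot": [0,0,0],"claw": 0},{"slide": [0,0,0],"delta_rot": [0,0,0],"claw": 0}])

```text
time: 15.12
tool_pos: [629.6, -181.4, 240.4]
ee_rot: [-2.393, -2.035, 0.001]
wrist_force: [-0.7, -0.1, -0.6]
opening: 15.7
grasp_force: 35.0
```

```bash
python3 st.py; python3 - <<'E'
from h import *
im=vision.grab_frame('scene')
cv2.imwrite('pics/s3.png',cv2.resize(im[130:320,140:380],None,fx=3,fy=3,interpolation=cv2.INTER_CUBIC))
E
```

```text
15.125 80.76819889910365 [ 629.55513813 -181.35197864  240.39552558] [-0.67425989 -0.05712085 -0.58502195] [ 0.03191859 -0.06602898  0.03033928] 15.679867232218488 34.99916732311249 -0.1658034516544592
```

View pics/s3.png

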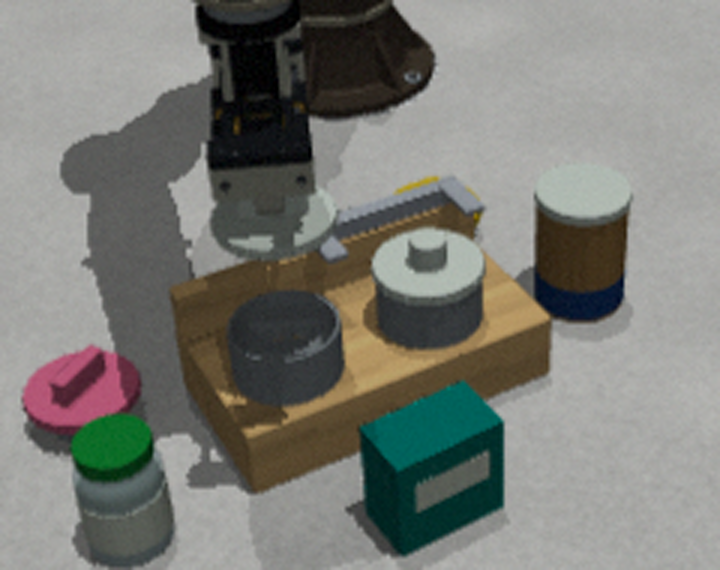

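The bar lid at (272,225) is held level above its open canister at (285,345). The knob lid at (428,265) is closed, the keeper is open, and the groceries are standing. Handing in.

```bash
python3 -c "
from station import r
print(r.close_job())"
```

```text
the job is handed in; nothing more can be done
None
```

The job is handed in: I slid the keeper to its open end stop, turned the bar lid counter-clockwise to its release, and lifted it to about 10 cm above the rim, held level, with the knob lid closed and the groceries standing; the judge gave no result back.

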